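Shut down the counting station

TASK

Close the counting station for the day. Stand the toppled blue tub upright on the free bench and let go of it, then take it from above and nest it squarely, fully home, in the white tub, which stays standing where it is; set things down rather than drop them. Last, switch off all five toggles on the grey console in one continuous finger drag along the row, first toggle to last, without lifting away midway, and leave the scale, the card packs and the tape roll alone.

Things in the scene. Friction and masses are not known exactly. Their poses are not given: they have to be found in the camera images.
- tub_mid (a point): Centre of the blue plastic tub, on its axis 40 mm above its underside (mass centre within 3 mm). Square, 110 g, 80 mm high, 3 mm walls: foot 40 mm wide, 47 mm at 30 mm up; there a flat shoulder, then straight 59 mm wide (53 inside) to the open mouth. z: underside to mouth; x, y: square to the sides. Starts lying on a flat side, axis level 29.5 mm high, mouth roughly to the right (-y).
- mate_mid (a point): Centre of the white tub, same shape and axes as the blue one, standing upright, loose and empty on the bench, its point 40 mm high. Blue nested fully home: its foot is 30 mm down inside (3 mm free each side, so sides parallel within 5 degrees; any quarter turn will do), its shoulder rests on the white rim and its centre is 50 mm above this one.
- bank_start (a point): On the top face of the grey switch console (110 by 270 mm, 40 mm high, fixed to the bench), at the pivot of the first toggle, toggle0. y axis: along the row, pointing from the last toggle to the first; z up. Pivots lie 40 mm apart: y = 0, -40, -80, -120, -160 mm from here. The console ends 55 mm away in +y.
- bank_end (a point): Same, at the pivot of the last toggle (toggle4), 160 mm from bank_start; axes alike. The console's end face is 55 mm away in -y.
- toggle0 (a joint): First toggle. 0 = on, 1.3 rad = off, growing as it is pushed along the row from bank_start to bank_end. A steel lever 30 mm long with an orange crossbar at its tip (30 mm across the row, 8 mm thick). On, it leans 0.3 rad back against the drag, top 33 mm above the console face; off, it lies over by 1.0 rad, top 20 mm above the face.
- toggle1 (a joint): Second toggle, like toggle0. Upright is 0.3 rad. All stay where they are left; about 1 N at the tip turns one; pushed over to 0.8 rad or more it is off.
- toggle2 (a joint): Third toggle, like toggle0. A shut gripper whose tips travel 22 to 26 mm above the console face along the row pushes each toggle over and passes above it.
- toggle3 (a joint): Fourth toggle, like toggle0.
- toggle4 (a joint): Last toggle, above bank_end, like toggle0.
- scale: Bystander: flat black scale, 130 by 190 mm, 22 mm high; origin under its centre. Loose; leave alone.
- packs: Bystander: bundle of carded packs, 55 by 85 mm, 40 mm high; origin under its centre. Loose; leave alone.
- tape: Bystander: roll of amber packing tape lying flat, 96 mm across, 45 mm high; origin under its centre. Loose; leave alone.
- console: The grey switch console; origin at the centre of its underside, axes as for bank_start.
Not all that is in view belongs to the job. What is shaped like the part that bears mate_mid but pink or yellow is not meant.

How it is judged (in metres and radians):
On the way, in this order (a step that is already met when the one before it is completed fails the run):
1. the blue tub stands upright on the bench, let go, beside the white one, all toggles still on (angle between tub_mid's own z axis and vertical below 0.12 rad and height (world z) of tub_mid between 0.035 and 0.045 m and contact force between the fingers and tub below 0.1 N and linear speed of tub below 0.03 m/s and value of joint each of toggle0, toggle1, toggle2, toggle3, toggle4 below 0.3 rad), for 0.2 s.
2. the blue tub is nested fully home in the upright white tub, let go, all toggles still on (angle between each of tub_mid, mate_mid's own z axis and vertical below 0.12 rad and horizontal distance between tub_mid and mate_mid below 0.008 m and z of tub_mid in the frame of mate_mid between 0.046 and 0.055 m and height (world z) of mate_mid below 0.046 m and contact force between the fingers and tub below 0.1 N and value of joint each of toggle0, toggle1, toggle2, toggle3, toggle4 below 0.3 rad), for 0.2 s.
3. all five toggles are off (value of joint each of toggle0, toggle1, toggle2, toggle3, toggle4 above 0.8 rad), for 0.2 s.
At the end, for the whole second after the job is handed in: Blue tub nested in the white tub: both upright within 0.12 rad, centres within 8 mm sideways and 46 to 55 mm apart in height, released and at rest; white tub on the bench, within 40 mm of its start; all five toggles at 0.8 rad or more (off) (all of step 3 and angle between each of tub_mid, mate_mid's own z axis and vertical below 0.12 rad and horizontal distance between tub_mid and mate_mid below 0.008 m and z of tub_mid in the frame of mate_mid between 0.046 and 0.055 m and height (world z) of mate_mid below 0.046 m and contact force between the fingers and tub below 0.1 N and linear speed of tub below 0.02 m/s and distance of mate_mid from where it was at the start of the episode below 0.04 m); the robot touches nothing.
It fails at once if a toggle is thrown before the one ahead of it in the row ((value of joint toggle1 above 0.8 rad and value of joint toggle0 below 0.3 rad) or (value of joint toggle2 above 0.8 rad and value of joint toggle1 below 0.3 rad) or (value of joint toggle3 above 0.8 rad and value of joint toggle2 below 0.3 rad) or (value of joint toggle4 above 0.8 rad and value of joint toggle3 below 0.3 rad)).
It fails at once if the gripper is lifted away (grasp point over 110 mm above the console face) between the first toggle and the last (value of joint toggle0 above 0.8 rad and value of joint toggle4 below 0.3 rad and z of the grasp point in the frame of console above 0.15 m).
It fails at once if a toggle that was off is on again once the row has been thrown (value of joint toggle4 above 0.8 rad and value of joint any of toggle0, toggle1, toggle2, toggle3 below 0.3 rad).
It fails at once if the blue tub is dropped (falls at over 0.7 m/s out of the fingers) (linear speed of tub above 0.7 m/s and contact force between the fingers and tub below 0.05 N).
It fails at once if the scale, the card packs or the tape roll is moved by more than 30 mm (distance of any of scale, packs, tape from where it was at the start of the episode above 0.03 m).
It also fails if it takes over 72 s, if anything falls off the work surface, if the arm or the gripper's body presses on something with over 40 N, if the wrist force passes 120 N, or if a joint passes its speed limit or range.

ROBOT

A 6-joint arm with a two-finger parallel gripper is mounted at the origin on the work surface. World frame = base frame: x ahead of the robot, y to its left, z up, the work surface at z = 0. Lengths are in mm, angles in rad, forces in N, time in s.
With the tool pointing down it reaches from about 350 to 775 mm from the base axis. Payload 7.3 kg.
Tool frame: the origin (TCP) lies at the very end of the fingers, on their centre line; the grasp point (between the pads) lies 19 mm behind it; x points along the fingers, z is the direction in which the jaws open and shut, and the axes are right-handed (so a half turn about x gives the same grasp; the last joint's range is limited). The gripper opens to 92 mm and grips with 3 to 60 N. Pads are 19 mm wide; open, the fingers measure 130 mm over their backs; the gripper's body (75 mm by 190 mm) begins 47 mm behind the grasp point.
Start: joints at [-1.272, 0.342, 1.524, -0, 1.275, -0.146], TCP at [225.92, -473.925, 226.741] pointing down, gripper open.
Joint ranges: [-2.53, 2.53], [-0.77, 2.02], [0.04, 2.7], [-1, 4.14], [0.28, 2.66], [-3.11, 3.11]. Speed limits (rad/s): [2.57, 2.57, 3.14, 3.14, 3.14, 3.14].

INTERFACE

Orientations are given as [roll, pitch, yaw] about the fixed x, y, z axes, in that order (R = Rz(yaw) Ry(pitch) Rx(roll)).
In Python, from plant import * gives the robot as it stands.
- The arm moves only by the tool carry_out, never from a script. Its argument "rows" is a list of rows, each a list of 4 numbers: the shift along the world's x, y, z in mm, then the turn about the world's z in degrees. In form: [[x, y, z, twist], ...]. A call has 1 to 20 rows; each row is the pose to reach, as a shift and turn from the pose measured when the call began; what a row does not reach only later rows make up. A row lasts 1/12 s, in which the tool goes at most 41.7 mm and 7.16 degrees, less where a joint would pass 70% of its speed; a pose out of reach is approached as far as the arm can. A call with a gripper value outside its range is refused whole. "hand" is the finger opening in mm, from 0 to 91.8, set as the call begins (left out, the last holds). The fingers move at their own pace and stop on an object; the grip force is fixed at half the most. Time passes only in rows, so rows that repeat a pose let the fingers close. It gives the time, the measured TCP pose, the force and the opening at its end, in the units of the state.
- get_obs(): the state, without advancing time (a new reading comes with each control period).
- capture(name): name is "side" or "top" or "wrist"; returns the picture (420x560x3 uint8, red, green, blue); there is no depth.
- camera_info(name): a dict with "camera_matrix" (3x3 intrinsics, pixels), "pose" (4x4, takes a point from camera to world coordinates); the wrist camera has in their place "mount" (4x4, takes a point from camera to tool coordinates, whose origin is the TCP and whose axes are the tool frame's). Camera axes: x right, y down, z forward; pixel columns grow to the right and rows downward; lengths in mm; the calibration is good to about 2 mm. The wrist camera is an equidistant fisheye: a pixel r from the principal point sees the ray r / f radians off the axis. A picture is of the moment at which its call begins: read the wrist's pose just before it. camera_info takes no time and is no camera call.
- close_job(): hands the job in, once; it reports no verdict.
The state is a dict: "time": time; "joint_positions": joint angles; "dq": joint speeds; "tau": joint torques, N m; "tool_pos": TCP position; "tcp_rot": TCP orientation; "contact_force": force on the tool from outside, world axes, zero at the start; "moment": the same for the moment, N m; "grip_width": finger opening in mm.
Only numpy, scipy, OpenCV 4.12 (cv2) and the standard library are available. Lean on these libraries where they do the work, as an engineer would, in place of code of your own. Each camera call takes 0.05 s, during which the arm holds its last target. There are 200 camera calls.

## Working session

There is one attempt and no reset: what is moved stays moved. The work goes in short steps, Python scripts to look and compute and a tool call to move; the robot and the scene stay as the last step left them, time stands still between calls to the robot, and variables do not carry over. Pictures are saved under pics/ and viewed, about 8 in all and at most 12, crops included, and the job is handed in when it is done.

Besides the shell and the picture viewer there is one more tool, called as name(argument=value, ...) on one line, values as JSON. carry_out: Moves the arm, as the interface text tells. Its arguments: {"type":"object","properties":{"rows":{"type":"array"},"hand":{"type":"number"}},"required":["rows"]}

```bash
ls; mkdir -p pics; python3 - <<'E'
from plant import *
import cv2, numpy as np
np.set_printoptions(precision=3,suppress=True)
o=get_obs(); print(o)
for n in ("side","top","wrist"):
    print(n,camera_info(n))
a=capture("top");b=capture("side")
cv2.imwrite("pics/top.png",a[:,:,::-1]);cv2.imwrite("pics/side.png",b[:,:,::-1])
E
```

```text
pics
{'time': 0.0, 'joint_positions': array([-1.272,  0.343,  1.525,  0.   ,  1.275, -0.146]), 'dq': array([-0.   , -0.   ,  0.001, -0.001, -0.001,  0.   ]), 'tau': array([ -0.001, -43.125, -24.422,   0.072,   0.056,  -0.   ]), 'tool_pos': array([ 225.807, -473.513,  226.053]), 'tcp_rot': array([2.992, 1.569, 1.866]), 'contact_force': array([-0.227,  0.669, -0.527]), 'moment': array([-0.034, -0.008, -0.031]), 'grip_width': 91.66270142659651}
side {'camera_matrix': array([[466.719,   0.   , 282.226],
       [  0.   , 466.719, 217.773],
       [  0.   ,   0.   ,   1.   ]]), 'pose': array([[ -0.839,  -0.385,   0.384, 159.002],
       [ -0.544,   0.609,  -0.577, 595.085],
       [ -0.011,  -0.693,  -0.721, 829.357],
       [  0.   ,   0.   ,   0.   ,   1.   ]])}
top {'camera_matrix': array([[412.24 ,   0.   , 284.777],
       [  0.   , 412.24 , 210.136],
       [  0.   ,   0.   ,   1.   ]]), 'pose': array([[ -0.026,  -0.99 ,   0.139, 433.282],
       [ -1.   ,   0.024,  -0.016, -15.848],
       [  0.013,  -0.139,  -0.99 , 957.653],
       [  0.   ,   0.   ,   0.   ,   1.   ]])}
wrist {'camera_matrix': array([[325.192,   0.   , 282.014],
       [  0.   , 325.192, 208.535],
       [  0.   ,   0.   ,   1.   ]]), 'mount': array([[  -0.001,   -0.245,    0.97 , -157.163],
       [  -0.001,   -0.97 ,   -0.245,   64.913],
       [   1.   ,   -0.001,    0.   ,   -0.361],
       [   0.   ,    0.   ,    0.   ,    1.   ]])}
```

View pics/top.png

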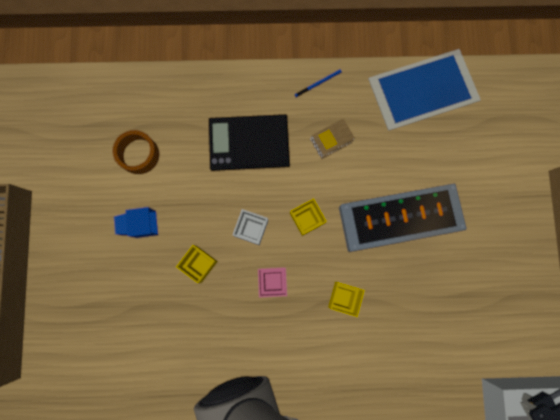

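View pics/side.png

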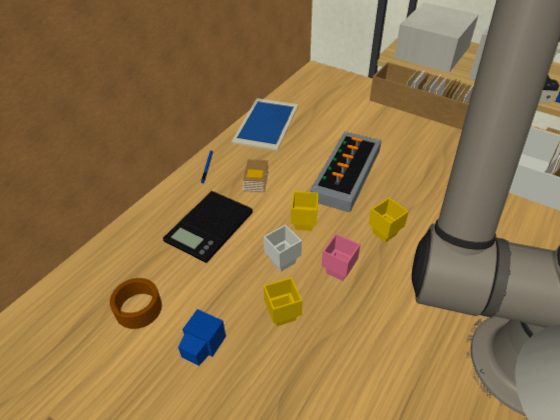

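Top view: the blue tub lies at (137,223), foot to the left and mouth to the right. There are five candidate tubs: white (250,227), yellow (197,264), (307,217) and (347,298), and pink (272,282). Only (250,227) fits mate_mid, being white. The console is at (403,217), with its toggles running from (369,221) to (440,209). I'll fit the poses from silhouettes and confirm with a crop.

```bash
cat > h.py <<'E'
from plant import *
import cv2, numpy as np
from scipy.optimize import minimize
from scipy.spatial.transform import Rotation as Ro
np.set_printoptions(precision=2,suppress=True)
def sq(w,z): h=w/2; return [[a*h,b*h,z] for a,b in((-1,-1),(1,-1),(1,1),(-1,1))]
# tub as convex pieces about tub_mid
TUB=[np.array(sq(40,-40)+sq(47,-10),float),np.array(sq(59,-10)+sq(59,40),float)]
CON=[np.array(sq(1,0)+sq(1,40),float)*[110,270,1]]
def proj(n,P):
    c=camera_info(n);T=np.linalg.inv(c["pose"]);q=(P@T[:3,:3].T+T[:3,3])@c["camera_matrix"].T
    return q[:,:2]/q[:,2:]
def sil(n,M,R,t,s=4):
    m=np.zeros((420*s,560*s),np.uint8)
    for p in M:
        h=cv2.convexHull((((proj(n,p@R.T+t)+.5)*s)).astype(np.float32))
        cv2.fillConvexPoly(m,np.round(h).astype(np.int32),1)
    return cv2.resize(m.astype(np.float32),(560,420),interpolation=cv2.INTER_AREA)
def fit(M,pose,x0,masks,step):
    def c(x):
        R,t=pose(x);e=0
        for n,m in masks.items():
            e+=np.abs(sil(n,M,R,t)-m).sum()/m.sum()
        return e
    b=None
    for k in range(2):
        S=np.vstack([x0]+[np.array(x0)+np.eye(len(x0))[i]*step[i] for i in range(len(x0))])
        b=minimize(c,x0,method="Nelder-Mead",options=dict(initial_simplex=S,xatol=.02,fatol=1e-4,maxiter=300));x0=b.x
    return b.x,b.fun
def blob(im,lo,hi,px,grow=0):
    m=cv2.inRange(cv2.cvtColor(im,cv2.COLOR_RGB2HSV),lo,hi)
    m=cv2.morphologyEx(m,cv2.MORPH_CLOSE,np.ones((3,3)))
    n,l,s,c=cv2.connectedComponentsWithStats(m)
    k=min(range(1,n),key=lambda i:np.hypot(*(c[i]-px))+(1e3 if s[i,4]<60 else 0))
    mm=(l==k).astype(np.uint8)
    cs,_=cv2.findContours(mm,cv2.RETR_EXTERNAL,cv2.CHAIN_APPROX_NONE)
    cv2.drawContours(mm,cs,-1,1,-1); return mm.astype(np.float32)
BL=((100,120,30),(130,255,255)); WH=((0,0,95),(179,60,255))
def upright(x): return Ro.from_euler("z",x[2],degrees=True).as_matrix(),np.array([x[0],x[1],40])
# lying: z axis level, heading x[2] deg in world xy
def lying(x):
    a=np.radians(x[2]);z=np.array([np.cos(a),np.sin(a),0]);y=np.array([0,0,1.]);xx=np.cross(y,z)
    return np.stack([xx,y,z],1),np.array([x[0],x[1],29.5])
def flat(x): return Ro.from_euler("z",x[2],degrees=True).as_matrix(),np.array([x[0],x[1],0])
def ray(n,u,v,z):
    c=camera_info(n);d=c["pose"][:3,:3]@np.linalg.inv(c["camera_matrix"])@[u,v,1];o=c["pose"][:3,3]
    return o+d*(z-o[2])/d[2]
E
python3 - <<'E'
from h import *
I={n:cv2.imread(f"pics/{n}.png")[:,:,::-1].copy() for n in("top","side")}
print("guess",ray("top",137,223,29.5),ray("top",250,227,80),ray("top",403,217,40))
vis={n:I[n].copy() for n in I}
W={"top":blob(I["top"],*WH,(250,227)),"side":blob(I["side"],*WH,(283,247))}
B={"top":blob(I["top"],*BL,(137,223)),"side":blob(I["side"],*BL,(202,337))}
print([ (m.sum()) for d in(W,B) for m in d.values()])
for nm,mk,ps,g in(("white",W,upright,list(ray("top",250,227,80)[:2])+[-15]),("blue",B,lying,list(ray("top",139,223,29.5)[:2])+[-90])):
    x,f=fit(TUB,ps,g,mk,(8,8,8));print(nm,x,f)
    for n in mk:
        x1,f1=fit(TUB,ps,x,{n:mk[n]},(4,4,4));print("  ",n,x1,f1)
    R,t=ps(x)
    for n in mk:
        c,_=cv2.findContours((sil(n,TUB,R,t)>.5).astype(np.uint8),0,2);cv2.drawContours(vis[n],c,-1,(255,0,0),1)
# console corners/orange bars
for n,z in(("top",40),):
    m=cv2.inRange(cv2.cvtColor(I[n],cv2.COLOR_RGB2HSV),(4,150,120),(16,255,255))
    k,l,s,c=cv2.connectedComponentsWithStats(m)
    for i in range(1,k):
        if 10<s[i,4]<200 and 340<c[i][0]<480: print("bar",c[i],s[i,4],ray(n,*c[i],40+29))
a=cv2.resize(vis["top"][170:270,100:480],None,fx=2.1,fy=2.1,interpolation=cv2.INTER_CUBIC)
b=cv2.resize(vis["side"][130:370,160:400],None,fx=1.5,fy=1.5,interpolation=cv2.INTER_CUBIC)
o=np.zeros((600,800,3),np.uint8);o[:a.shape[0],:a.shape[1]]=a;o[220:220+b.shape[0],:b.shape[1]]=b
c=cv2.resize(I["top"][175:260,330:475],None,fx=2.9,fy=2.9,interpolation=cv2.INTER_CUBIC);o[230:230+c.shape[0],370:370+c.shape[1]]=c[:,:430]
cv2.imwrite("pics/c1.png",o[:,:,::-1])
E
```

```text
guess [542.43 302.92  29.5 ] [522.03  45.19  80.  ] [ 540.24 -296.32   40.  ]
[np.float32(838.0), np.float32(1185.0), np.float32(1015.0), np.float32(1674.0)]
white [525.15  46.14 -20.67] 0.08708183467388153
   top [524.9   46.41 -20.7 ] 0.03400954604148865
   side [526.19  45.04 -20.57] 0.04024261608719826
blue [543.14 307.28 -83.83] 0.20702746510505676
   top [541.69 308.28 -86.95] 0.12727832794189453
   side [544.27 306.79 -82.14] 0.06649491935968399
bar [439.22 208.67] 27 [ 553.29 -368.21   69.  ]
bar [422.36 209.07] 14 [ 553.28 -331.09   69.  ]
bar [404.52 215.59] 29 [ 539.88 -290.98   69.  ]
bar [422.83 215.17] 12 [ 539.84 -331.16   69.  ]
bar [387.74 218.58] 19 [ 534.21 -253.87   69.  ]
bar [369.19 221.42] 26 [ 528.97 -213.05   69.  ]
```

View pics/c1.png

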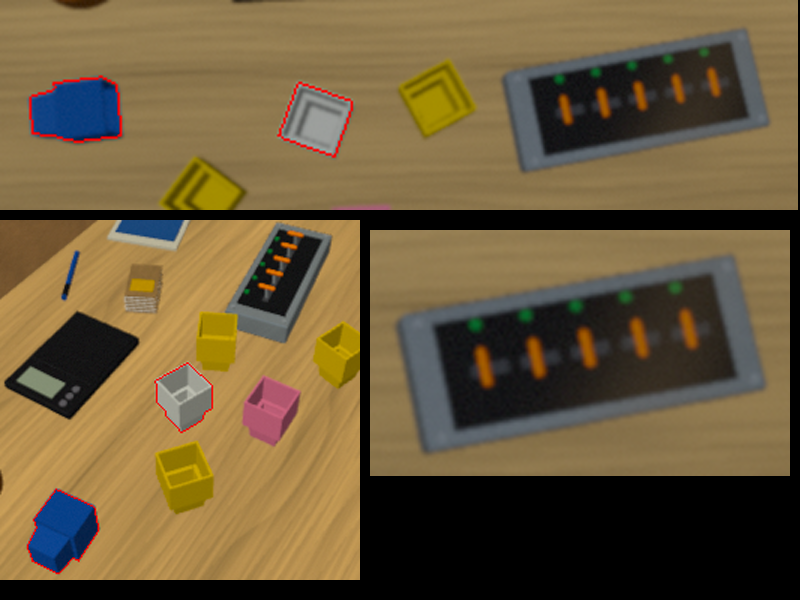

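The white tub is confirmed at (525,46) with yaw -20.7°. The fit outlines match, and the neighbours are clearly yellow or pink. The blue tub is at about (543,307), mouth heading about -85°. Next I'll go above it and refine with the wrist camera.

```bash
cat >> h.py <<'E'
def tool():
    o=get_obs();R=Ro.from_euler("xyz",o["tcp_rot"]).as_matrix()
    return o,R,np.degrees(np.arctan2(R[1,2],R[0,2]))
E
python3 - <<'E'
from h import *
o,R,h=tool();print(R,h,o["tool_pos"])
E
```

```text
[[-0.    0.9   0.43]
 [ 0.    0.43 -0.9 ]
 [-1.    0.   -0.  ]] -64.51623711508503 [ 225.8  -473.55  226.12]
```

carry_out(rows=[[319,748,0,69.5],[319,748,0,69.5],[319,748,0,69.5],[319,748,0,69.5],[319,748,0,69.5],[319,748,0,69.5],[319,748,0,69.5],[319,748,0,69.5],[319,748,0,69.5],[319,748,0,69.5],[319,748,0,69.5],[319,748,0,69.5],[319,748,0,69.5],[319,748,0,69.5],[319,748,0,69.5],[319,748,0,69.5],[319,748,0,69.5],[319,748,0,69.5],[319,748,0,69.5],[319,748,0,69.5]], hand=91.8)

```text
time: 1.77
tool_pos: [545.3, 278.5, 225.1]
tcp_rot: [2.545, 1.569, 2.634]
contact_force: [-0.5, -1.4, 0.5]
grip_width: 91.8
```

carry_out(rows=[[0,0,0,0],[0,0,0,0],[0,0,0,0]])

```text
time: 2.02
tool_pos: [544.7, 277.8, 224.5]
tcp_rot: [3.067, 1.567, -3.127]
contact_force: [0.1, -0.3, 0.4]
grip_width: 91.7
```

```bash
cat >> h.py <<'E'
def wproj(P,o,R):
    c=camera_info("wrist");M=c["mount"];K=c["camera_matrix"]
    q=(P-o["tool_pos"])@R; q=(q-M[:3,3])@M[:3,:3]
    r=np.hypot(q[:,0],q[:,1]);th=np.arctan2(r,q[:,2])
    return np.stack([K[0,2]+K[0,0]*th*q[:,0]/r,K[1,2]+K[1,1]*th*q[:,1]/r],1)
def edges(M,R,t,im,n,o=None,TR=None,col=(255,0,0)):
    for p in M:
        P=p@R.T+t
        for a,b in[(i,(i+1)%4) for i in range(4)]+[(4+i,4+(i+1)%4) for i in range(4)]+[(i,i+4) for i in range(4)]:
            L=P[a]+(P[b]-P[a])*np.linspace(0,1,15)[:,None]
            q=wproj(L,o,TR) if n=="wrist" else proj(n,L)
            cv2.polylines(im,[np.round(q).astype(int)],False,col,1)
E
python3 - <<'E'
from h import *
o,R,h=tool();print(h,o["tool_pos"],o["time"],o["grip_width"])
im=capture("wrist");a=im.copy()
edges(TUB,*lying((543.1,307.3,-85)),a,"wrist",o,R)
cv2.imwrite("pics/w1.png",np.hstack([im,a])[:,:,::-1]) ; cv2.imwrite("pics/w1a.png",a[:,:,::-1])
E
```

```text
5.1343741924362725 [544.69 277.85 224.46] 2.0167 91.66345507847284
```

View pics/w1a.png

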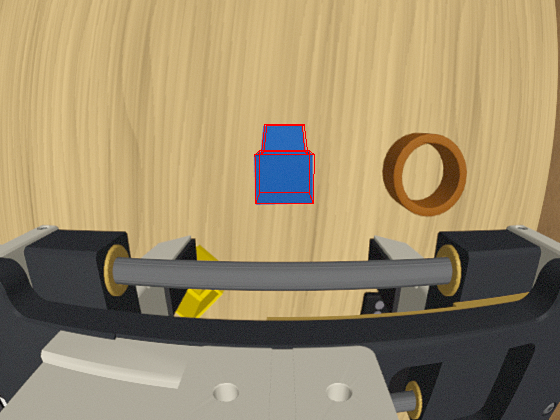

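The wrist view shows the blue tub at (285,165), with the predicted wireframe lying on it. I'll grip it across its sides near the mouth and make a short lift to see whether it pivots.

carry_out(rows=[[1.5,-6.4,-30,0],[1.5,-6.4,-70,0],[1.5,-6.4,-110,0],[1.5,-6.4,-150,0],[1.5,-6.4,-180,0],[1.5,-6.4,-200,0],[1.5,-6.4,-212,0],[1.5,-6.4,-213,0],[1.5,-6.4,-213,0]])

```text
time: 2.82
tool_pos: [546.7, 270.3, 12.5]
tcp_rot: [2.955, 1.568, 3.043]
contact_force: [0.2, -0.5, 0.5]
grip_width: 91.5
```

carry_out(rows=[[0,0,0,0],[0,0,0,0],[0,0,0,0],[0,0,0,0],[0,0,0,0],[0,0,0,0],[0,0,0,0],[0,0,0,0]], hand=50)

```text
time: 3.48
tool_pos: [546.8, 270.4, 13.0]
tcp_rot: [2.814, 1.569, 2.902]
contact_force: [-1.7, 0.0, 5.4]
grip_width: 59.2
```

carry_out(rows=[[0,0,4,0],[0,0,8,0],[0,0,10,0],[0,0,10,0],[0,0,10,0]])

```text
time: 3.9
tool_pos: [546.9, 270.4, 23.1]
tcp_rot: [2.803, 1.569, 2.891]
contact_force: [0.4, -0.0, -1.5]
grip_width: 58.6
```

```bash
python3 - <<'E'
from h import *
o,R,h=tool();print(h,o["tool_pos"],o["time"],o["grip_width"],o["contact_force"],o["moment"])
im=capture("side");w=capture("wrist")
a=cv2.resize(im[270:400,130:280],None,fx=2.6,fy=2.6,interpolation=cv2.INTER_CUBIC)
b=cv2.resize(w[80:260,180:390],None,fx=1.9,fy=1.9,interpolation=cv2.INTER_CUBIC)
H=max(a.shape[0],b.shape[0]);f=lambda x:np.vstack([x,np.zeros((H-x.shape[0],x.shape[1],3),np.uint8)])
cv2.imwrite("pics/s2.png",np.hstack([f(a),f(b)])[:,:,::-1])
E
```

```text
5.027355609712433 [546.85 270.4   23.07] 3.9 58.622602914796865 [ 0.43 -0.02 -1.52] [-0.04 -0.17 -0.01]
```

View pics/s2.png

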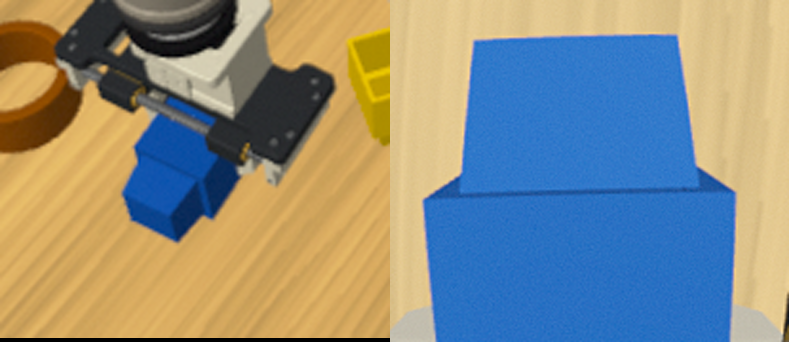

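```bash
cat >> h.py <<'E'
def tilted(x,head,lat=0):
    """x: mid offset from TCP along heading (horizontal), mid height, tilt deg mouth-up; head deg"""
    o=get_obs();a=np.radians(head);t=np.radians(x[2]);f=np.array([np.cos(a),np.sin(a),0]);u=np.array([0,0,1.])
    z=f*np.cos(t)+u*np.sin(t);y=u*np.cos(t)-f*np.sin(t)
    p=o["tool_pos"]*[1,1,0]+f*x[0]+u*x[1]+np.cross(u,f)*lat
    return np.stack([np.cross(y,z),y,z],1),p
def tiltfit(x0,head,rows=225,s=3):
    o,R,h=tool();im=capture("wrist")
    m=cv2.inRange(cv2.cvtColor(im,cv2.COLOR_RGB2HSV),*BL);m[rows:]=0;m=cv2.morphologyEx(m,cv2.MORPH_OPEN,np.ones((3,3)))
    m=(m>0).astype(np.float32)
    def S(x):
        Rr,t=tilted(x[:3],head,x[3]);k=np.zeros((420*s,560*s),np.uint8)
        for p in TUB:
            q=wproj(p@Rr.T+t,o,R);cv2.fillConvexPoly(k,np.round((cv2.convexHull(q.astype(np.float32))+.5)*s).astype(np.int32),1)
        k=cv2.resize(k.astype(np.float32),(560,420),interpolation=cv2.INTER_AREA);k[rows:]=0;return k
    c=lambda x:np.abs(S(x)-m).sum()/m.sum()
    x0=np.array(list(x0)+[0.])
    for _ in range(2):
        b=minimize(c,x0,method="Nelder-Mead",options=dict(initial_simplex=np.vstack([x0,x0+np.diag([4,5,8,3])]),xatol=.05,fatol=1e-4,maxiter=300));x0=b.x
    return b.x,b.fun,im,m
E
python3 - <<'E'
from h import *
for x0 in((-36,40,0),(-36,35,20)):
    x,f,_,_=tiltfit(x0,-85);print(x,f)
E
```

```text
[-36.01  38.06   2.89  -1.67] 0.018300732597708702
[-35.95  37.98   2.51  -1.71] 0.0183505080640316
```

The tub tilted only about 2.7°, so 30 N holds it stiff. I'm only 10 mm up, so I'll try easing the grip.

carry_out(rows=[[0,0,0,0],[0,0,0,0],[0,0,0,0]], hand=58.6)

```text
time: 4.35
tool_pos: [546.6, 270.3, 22.7]
tcp_rot: [2.97, 1.568, 3.058]
contact_force: [-0.2, 0.6, -1.2]
grip_width: 59.0
```

```bash
python3 - <<'E'
from h import *
x,f,_,_=tiltfit((-36,38,3),-85);print(x,f,get_obs()["grip_width"],get_obs()["contact_force"])
E
```

```text
[-35.75  38.28   3.5   -1.78] 0.01864342764019966 58.957408292091095 [-0.69 -0.71 -1.43]
```

carry_out(rows=[[0,0,0,0],[0,0,0,0],[0,0,0,0]], hand=58.9)

```text
time: 4.65
tool_pos: [546.6, 270.3, 22.7]
tcp_rot: [2.962, 1.568, 3.05]
contact_force: [0.5, 0.2, -0.5]
grip_width: 59.2
```

```bash
python3 - <<'E'
from h import *
x,f,_,_=tiltfit((-36,38,3),-85);print(x,f,get_obs()["grip_width"],get_obs()["contact_force"])
E
```

```text
[-35.33  38.49   4.69  -1.84] 0.01990475319325924 58.66404005917822 [ 0.03 -0.27 -2.22]
```

carry_out(rows=[[0,0,0,0],[0,0,0,0],[0,0,0,0],[0,0,0,0]], hand=59.1)

```text
time: 5.03
tool_pos: [546.7, 270.3, 22.7]
tcp_rot: [2.952, 1.568, 3.04]
contact_force: [0.6, -0.3, -0.6]
grip_width: 59.4
```

```bash
python3 - <<'E'
from h import *
x,f,_,_=tiltfit((-36,38,5),-85);print(x,f,get_obs()["grip_width"],get_obs()["contact_force"])
E
```

```text
[-35.69  37.73   4.73  -1.71] 0.01966286636888981 59.39208597355682 [ 0.23 -0.03 -0.67]
```

carry_out(rows=[[0,0,0,0],[0,0,0,0],[0,0,0,0],[0,0,0,0]], hand=59.3)

```text
time: 5.42
tool_pos: [546.7, 270.3, 22.8]
tcp_rot: [2.931, 1.568, 3.019]
contact_force: [-0.0, 0.7, 0.5]
grip_width: 59.4
```

```bash
python3 - <<'E'
from h import *
x,f,_,_=tiltfit((-36,38,8),-85);print(x,f,get_obs()["grip_width"],get_obs()["contact_force"])
E
```

```text
[-34.51  29.26   7.92  -1.07] 0.012987672351300716 59.1992003577519 [-0.42 -0.69  0.61]
```

Easing the grip doesn't give a controlled pivot: it held at 59.1 and slipped at 59.3, so the tub is back on the bench. Instead I'll grip mid-tub and lever the mouth end up on the fixed console edge, then roll it upright on its foot edge. First I'll release and re-measure.

carry_out(rows=[[0,0,0,0],[0,0,0,0],[0,0,0,0],[0,0,40,0],[0,0,80,0],[0,0,120,0],[0,0,120,0],[0,0,120,0]], hand=91.8)

```text
time: 6.13
tool_pos: [548.2, 270.9, 145.8]
tcp_rot: [0.503, 1.567, 0.591]
contact_force: [-1.0, 0.6, -0.1]
grip_width: 92.0
```

```bash
python3 - <<'E'
from h import *
o,R,h=tool();print(o["joint_positions"],o["tool_pos"],h,o["time"])
for hd in(-84,-86,-88):
    x,f,_,_=tiltfit((-36,29.5,0),hd,290);print(hd,x,f)
I={n:capture(n) for n in("top","side")}
B={"top":blob(I["top"],*BL,(137,223)),"side":blob(I["side"],*BL,(202,337))}
# console fit: corners in top image -> world z=40, rigid rectangle
c=np.array([ray("top",*p,40)[:2] for p in((340.3,205.3),(455.2,184.7),(465.9,228.4),(350,251.2))]);print(c,c.mean(0),[np.linalg.norm(c[i]-c[i-1]) for i in range(4)])
Y=((20,120,60),(35,255,255));P=((160,80,60),(179,255,255))
for nm,px,hs in(("y1",(197,264),Y),("y2",(307,217),Y),("y3",(347,298),Y),("pink",(272,282),P)):
    x,f=fit(TUB,upright,list(ray("top",*px,80)[:2])+[10],{"top":blob(I["top"],*hs,px)},(6,6,8));print(nm,x,f)
E
```

```text
[0.33 0.57 1.39 0.   1.18 0.24] [548.2  270.89 145.8 ] 5.029853757793287 6.1333
-84 [-33.18  24.61   0.43  -0.59] 0.014846675097942352
-86 [-33.12  25.63   1.21  -1.1 ] 0.02862592414021492
-88 [-33.8   27.56   0.55  -1.85] 0.05621132627129555
[[ 570.24 -156.15]
 [ 611.45 -420.62]
 [ 511.04 -436.41]
 [ 466.66 -173.13]] [ 539.85 -296.58] [np.float64(104.95861854211813), np.float64(267.6625886998165), np.float64(101.64261304926792), np.float64(266.9900865754161)]
y1 [446.61 162.77  50.53] 0.1413191258907318
y2 [544.09 -81.41  26.14] 0.13954521715641022
y3 [ 364.82 -156.92  -15.89] 0.17355510592460632
pink [405.74   0.81   2.03] 0.05349025875329971
```

carry_out(rows=[[-3.9,30.9,-30,1],[-3.9,30.9,-70,1],[-3.9,30.9,-100,1],[-3.9,30.9,-120,1],[-3.9,30.9,-127,1],[-3.9,30.9,-127,1],[-3.9,30.9,-127,1]])

```text
time: 6.97
tool_pos: [542.3, 301.0, 14.2]
tcp_rot: [-3.094, 1.565, -2.989]
contact_force: [0.5, 0.2, 0.3]
grip_width: 91.6
```

carry_out(rows=[[0,0,0,0],[0,0,0,0],[0,0,0,0],[0,0,0,0],[0,0,0,0],[0,0,0,0]], hand=50)

```text
time: 7.47
tool_pos: [542.6, 301.1, 14.8]
tcp_rot: [3.128, 1.566, -3.05]
contact_force: [0.3, -0.6, 2.6]
grip_width: 58.8
```

carry_out(rows=[[0,0,30,0],[0,0,70,0],[0,0,100,0],[0,0,102,0],[0,0,102,0],[0,0,102,0]])

```text
time: 7.97
tool_pos: [542.0, 300.8, 115.9]
tcp_rot: [-3.079, 1.565, -2.974]
contact_force: [0.1, 0.2, -0.8]
grip_width: 58.8
```

```bash
python3 - <<'E'
from h import *
o,R,h=tool();print(o["joint_positions"],o["tool_pos"],h,o["time"],o["grip_width"],o["contact_force"])
x,f,_,_=tiltfit((-2,130,0),h-90,225);print(x,f)
E
```

```text
[0.38 0.62 1.39 0.   1.14 0.28] [541.96 300.8  115.94] 6.013659970999867 7.9667 58.8314252432163 [ 0.1   0.25 -0.79]
[ -2.52 129.03  -0.32   0.05] 0.005850216839462519
```

The tub is gripped at mid-length with q about 5 mm, level and lifted. I'll carry it to the console's near long side with the mouth facing the console.

carry_out(rows=[[-3,-15,2,2],[-9,-50,4,7],[-15,-85,5,13],[-22,-120,5,18],[-28,-155,5,24],[-34,-190,5,29],[-41,-225,5,34],[-47,-260,5,40],[-53,-295,5,45],[-59,-330,5,50],[-66,-365,5,56],[-72,-400,5,61],[-78,-435,5,66],[-85,-470,5,72],[-91,-505,5,77],[-97,-540,5,82],[-103,-575,5,88],[-109,-603,5,92],[-110.6,-614.6,5,93],[-110.6,-614.6,5,93]])

```text
time: 9.68
tool_pos: [429.5, -316.2, 118.1]
tcp_rot: [2.954, 1.565, -1.604]
contact_force: [0.6, -0.4, -1.3]
grip_width: 58.9
```

carry_out(rows=[[0,0,0,0],[0,0,0,0],[0,0,0,0]])

```text
time: 9.93
tool_pos: [429.4, -314.9, 117.3]
tcp_rot: [2.626, 1.566, -1.932]
contact_force: [-0.2, -0.2, -1.5]
grip_width: 58.8
```

```bash
python3 - <<'E'
from h import *
o,R,h=tool();print(o["joint_positions"],o["tool_pos"],h,o["time"],o["grip_width"],o["contact_force"])
x,f,w,_=tiltfit((-2,130,0),h-90,225);print(x,f)
t=capture("top");a=t.copy();w2=w.copy()
edges(CON,*flat((540,-296.6,9)),a,"top");edges(CON,*flat((540,-296.6,9)),w2,"wrist",o,R)
a=cv2.resize(a[150:300,280:480],None,fx=2,fy=2,interpolation=cv2.INTER_CUBIC)
b=cv2.resize(w2,(400,300),interpolation=cv2.INTER_AREA)
cv2.imwrite("pics/p3.png",np.hstack([a,b])[:,:,::-1])
E
```

```text
[-0.77  0.47  1.66 -0.    1.01 -2.5 ] [ 429.36 -314.89  117.31] 98.89050326854107 9.9333 58.81735792000122 [-0.21 -0.17 -1.49]
[ -2.88 130.5   -0.61   0.34] 0.012321618385612965
```

View pics/p3.png

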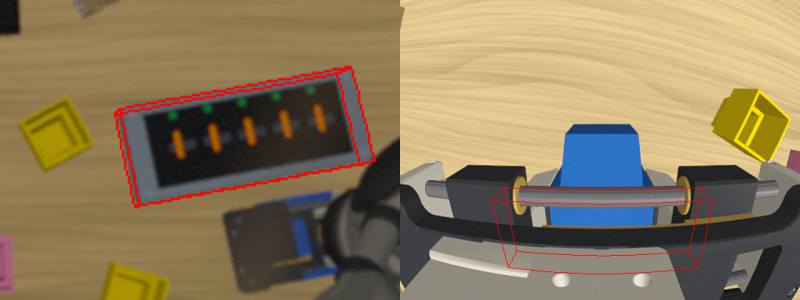

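carry_out(rows=[[20,3.1,-10,0],[41.6,6.6,-20,0],[41.6,6.6,-35,0],[41.6,6.6,-50,0],[41.6,6.6,-56,0],[41.6,6.6,-57,0],[41.6,6.6,-57,0]])

```text
time: 10.62
tool_pos: [471.4, -308.2, 61.0]
tcp_rot: [2.798, 1.566, -1.758]
contact_force: [-0.2, 0.1, -1.2]
grip_width: 58.6
```

carry_out(rows=[[0,0,-1,0],[0,0,-2,0],[0,0,-3,0],[0,0,-4,0],[0,0,-4,0]])

```text
time: 11.03
tool_pos: [471.3, -308.3, 57.1]
tcp_rot: [2.825, 1.566, -1.732]
contact_force: [-0.3, 0.5, -0.9]
grip_width: 59.0
```

carry_out(rows=[[0,0,-2,0],[-3,-0.5,-3.4,0],[-5.7,-0.9,-5.1,0],[-8.3,-1.3,-7.1,0],[-10.8,-1.7,-9.2,0],[-13,-2.1,-11.6,0],[-15,-2.4,-14.1,0],[-15,-2.4,-14.1,0]])

```text
time: 11.7
tool_pos: [457.6, -311.3, 44.8]
tcp_rot: [-2.878, 1.563, -1.152]
contact_force: [1.2, 1.4, 9.9]
grip_width: 59.0
```

```bash
python3 - <<'E'
from h import *
o,R,h=tool();print(o["tool_pos"],h,o["time"],o["grip_width"],o["contact_force"],o["moment"])
for g in((-2,60,0),(-2,60,30)):
    x,f,w,_=tiltfit(g,h-90,225);print(x,f)
cv2.imwrite("pics/w4.png",w[:,:,::-1])
E
```

```text
[ 457.6  -311.33   44.76] 98.9073486521003 11.7 58.95202244174995 [1.24 1.38 9.92] [ 0.72 -0.69  0.06]
[ 0.68 58.99 10.4   0.28] 0.010650922544300556
[ 3.08 65.53 23.78  0.27] 0.006541055161505938
```

```bash
cat >> h.py <<'E'
def leverscan(head,rows=225,s=3,C=(485.7,-305.2,40),ths=range(0,66,3)):
    """tub wall rests on the console corner C: fit axial offset/lateral for each tilt"""
    o,R,h=tool();im=capture("wrist")
    m=cv2.inRange(cv2.cvtColor(im,cv2.COLOR_RGB2HSV),*BL);m[rows:]=0;m=cv2.morphologyEx(m,cv2.MORPH_OPEN,np.ones((3,3)))>0
    a=np.radians(head);f=np.array([np.cos(a),np.sin(a)]);d=(o["tool_pos"][:2]-C[:2])@f;out=[]
    for th in ths:
        T=np.radians(th);n=np.array([-np.sin(T),np.cos(T)]);z=np.array([np.cos(T),np.sin(T)])
        def c(x,ret=False):
            p=np.array([0,C[2]])+29.5*n+x[0]*z   # fwd from C, height
            Rr,t=tilted((p[0]-d,p[1],th),head,x[1]);k=np.zeros((420*s,560*s),np.uint8)
            for q in TUB:
                q=wproj(q@Rr.T+t,o,R);cv2.fillConvexPoly(k,np.round((cv2.convexHull(q.astype(np.float32))+.5)*s).astype(np.int32),1)
            k=cv2.resize(k.astype(np.float32),(560,420),interpolation=cv2.INTER_AREA);k[rows:]=0
            return np.abs(k-m).sum()/m.sum()
        b=minimize(c,[-17,0],method="Nelder-Mead",options=dict(xatol=.1,fatol=1e-4,initial_simplex=[[-17,0],[-10,0],[-17,3]]))
        out.append((th,b.fun,*b.x))
    return sorted(out,key=lambda r:r[1])[:4],im
E
python3 - <<'E'
from h import *
o,R,h=tool()
r,_=leverscan(h-90)
for q in r: print(np.array(q))
E
```

```text
Traceback (most recent call last):
  File "h.py", line 97, in leverscan
    b=minimize(c,[-17,0],method="Nelder-Mead",options=dict(xatol=.1,fatol=1e-4,initial_simplex=[[-17,0],[-10,0],[-17,3]]))
  File "h.py", line 94, in c
    q=wproj(q@Rr.T+t,o,R);cv2.fillConvexPoly(k,np.round((cv2.convexHull(q.astype(np.float32))+.5)*s).astype(np.int32),1)
  File "h.py", line 52, in wproj
    c=camera_info("wrist");M=c["mount"];K=c["camera_matrix"]
ValueError: time passes only in moves, steps and waits
```

View pics/w4.png

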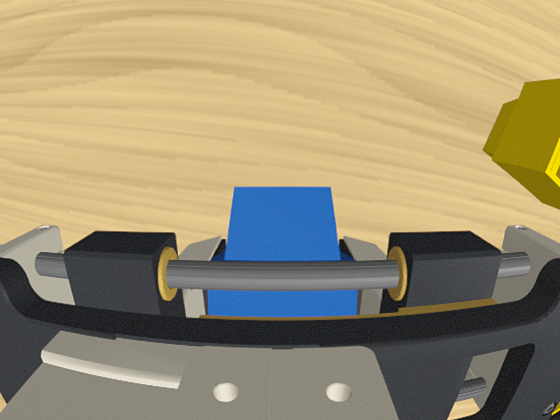

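The wrist view shows the foot dipped: its edge is at row 187 and the shoulder is hidden. The levering works, at a force of about 10 N. I'll continue to about 50°.

carry_out(rows=[[-2,-0.3,-2,0],[-3.4,-0.5,-4.1,0],[-4.2,-0.7,-5.5,0],[-5,-0.8,-7,0],[-5.6,-0.9,-8.5,0],[-6.2,-1,-10,0],[-6.8,-1.1,-11.5,0],[-7.3,-1.2,-13,0],[-7.3,-1.2,-13,0]])

```text
time: 12.6
tool_pos: [450.6, -313.2, 33.3]
tcp_rot: [-2.826, 1.561, -1.1]
contact_force: [-4.3, 0.9, 12.4]
grip_width: 58.6
```

```bash
sed -i 's/c=camera_info("wrist");M/c=CI;M/; s/^    o=get_obs();a=np.radians(head);t=/    o=OB[0] or get_obs();a=np.radians(head);t=/; s/^    o=get_obs();R=Ro/    o=OB[0]=get_obs();R=Ro/' h.py; sed -i '4a CI=camera_info("wrist");OB=[None]' h.py
python3 - <<'E'
from h import *
o,R,h=tool();print(o["tool_pos"],h,o["time"],o["grip_width"],o["contact_force"],o["moment"])
r,w=leverscan(h-90)
for q in r: print(np.array(q))
for g in((-2,60,30),(-2,50,50)):
    x,f,w,_=tiltfit(g,h-90,225);print(x,f)
E
```

```text
[ 450.55 -313.21   33.33] 98.90870232373948 12.6 58.62182215048727 [-4.29  0.9  12.44] [0.53 0.06 0.08]
[ 33.     0.01 -18.37   0.15]
[ 36.     0.01 -17.14   0.27]
[ 30.     0.02 -19.84   0.01]
[ 39.     0.03 -16.13   0.54]
[ 4.45 54.76 32.28  0.19] 0.006404364015907049
[ 4.52 53.66 30.79  0.18] 0.0066495067439973354
```

The tub is tilted about 33° but slid a bit in the pads. Easing the grip slightly should let it rotate instead. After that I'll lean it on the console edge.

carry_out(rows=[[0,0,0,0],[0,0,-1,0],[-0.4,-0.1,-2,0],[-0.8,-0.1,-3,0],[-1.2,-0.2,-4,0],[-1.5,-0.2,-5,0],[-1.6,-0.3,-6,0],[-1.6,-0.3,-7,0],[-1.6,-0.3,-7,0]], hand=58.7)

```text
time: 13.5
tool_pos: [448.6, -314.0, 26.8]
tcp_rot: [-2.886, 1.56, -1.159]
contact_force: [-3.9, -0.4, 6.6]
grip_width: 58.8
```

```bash
python3 - <<'E'
from h import *
o,R,h=tool();print(o["tool_pos"],h,o["time"],o["grip_width"],o["contact_force"],o["moment"])
r,w=leverscan(h-90)
for q in r: print(np.array(q))
for g in((4,50,35),(4,48,50)):
    x,f,w,_=tiltfit(g,h-90,225);print(x,f)
E
```

```text
[ 448.59 -314.     26.78] 98.91752872913511 13.5 58.7876405124267 [-3.89 -0.44  6.62] [0.18 0.22 0.08]
[ 42.     0.01 -18.87   0.11]
[ 45.     0.01 -18.3    0.15]
[ 39.     0.02 -19.75   0.03]
[ 48.     0.03 -18.     0.1 ]
[ 4.32 48.85 41.51  0.19] 0.007413689978420734
[ 3.76 50.7  44.85  0.2 ] 0.008882611058652401
```

carry_out(rows=[[0,0,-1,0],[-0.1,0,-2,0],[-0.2,0,-3,0],[-0.3,0,-4,0],[-0.3,0,-5,0],[-0.3,0,-6,0],[-0.3,0,-6.5,0],[-0.3,0,-6.5,0]])

```text
time: 14.32
tool_pos: [447.4, -314.3, 20.4]
tcp_rot: [-3.008, 1.561, -1.282]
contact_force: [-6.2, -0.9, 5.5]
grip_width: 58.9
```

```bash
python3 - <<'E'
from h import *
o,R,h=tool();print(o["tool_pos"],h,o["time"],o["grip_width"],o["contact_force"],o["moment"])
r,w=leverscan(h-90)
for q in r: print(np.array(q))
for g in((4,44,50),(4,44,60)):
    x,f,w,_=tiltfit(g,h-90,225);print(x,f)
cv2.imwrite("pics/w5.png",w[:,:,::-1])
E
```

```text
[ 447.37 -314.29   20.44] 98.91659267870797 14.3167 58.928589009998696 [-6.17 -0.91  5.53] [0.06 0.44 0.03]
[ 51.     0.01 -19.63   0.05]
[ 48.     0.02 -19.79   0.09]
[ 54.     0.02 -19.89   0.17]
[ 45.     0.03 -20.05   0.12]
[ 4.29 43.58 48.84  0.06] 0.007953429594635963
[ 4.68 42.74 47.82  0.16] 0.007208853494375944
```

Tilt is now about 50° with the foot edge on the bench. I'll roll it upright about that edge, moving away from the console.

carry_out(rows=[[0,0,-0.5,0],[-3,-0.5,-0.3,0],[-5.9,-0.9,-0.3,0],[-9,-1.4,-0.5,0],[-12.7,-2,-0.9,0],[-16,-2.5,-1.7,0],[-19.4,-3.1,-2.8,0],[-23,-3.6,-4.4,0],[-26.4,-4.2,-6,0],[-27.4,-4.3,-6.4,0],[-27.4,-4.3,-6.4,0]])

```text
time: 15.38
tool_pos: [421.9, -319.1, 16.4]
tcp_rot: [-2.723, 1.557, -0.997]
contact_force: [3.2, 5.2, 16.9]
grip_width: 58.9
```

```bash
python3 - <<'E'
from h import *
o,R,h=tool();print(o["tool_pos"],h,o["time"],o["grip_width"],o["contact_force"],o["moment"])
w=capture("wrist");t=capture("side")
a=cv2.resize(t[90:270,270:470],None,fx=2,fy=2,interpolation=cv2.INTER_CUBIC)
b=cv2.resize(w[120:360,150:420],(400,360),interpolation=cv2.INTER_CUBIC)
cv2.imwrite("pics/p6.png",np.hstack([a,b])[:,:,::-1])
for g in((0,40,88),(5,42,60)):
    x,f,w,_=tiltfit(g,h-90,225);print(x,f)
E
```

```text
[ 421.9  -319.11   16.36] 98.87467754691042 15.3833 58.88583970213326 [ 3.16  5.24 16.93] [ 1.19 -0.71 -0.03]
[ 6.74 40.57 49.6   0.29] 0.015417329967021942
[ 4.75 41.89 57.85  0.29] 0.02060338482260704
```

View pics/p6.png

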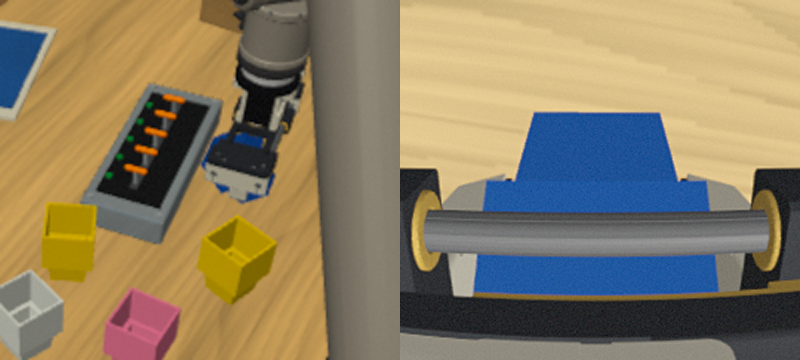

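The tub is still at about 50–57° (foot edge at row ~112 in the crop): the mouth corner is blocked by the gripper body. At this angle I can lean it on the console edge, let go, and push the foot in with shut fingers.

carry_out(rows=[[0,0,2,0],[0,0,4,0],[5,0.8,5,0],[10,1.6,5,0],[15,2.4,5,0],[20,3.1,5,0],[20,3.1,5,0]])

```text
time: 16.17
tool_pos: [442.9, -315.9, 21.1]
tcp_rot: [-2.727, 1.556, -1.0]
contact_force: [-0.1, -0.2, -0.8]
grip_width: 59.0
```

```bash
python3 - <<'E'
from h import *
o,R,h=tool();print(o["tool_pos"],h,o["time"],o["grip_width"],o["contact_force"],o["moment"])
for g in((6,44,50),(5,45,60)):
    x,f,w,_=tiltfit(g,h-90,225);print(x,f)
r,w=leverscan(h-90)
for q in r: print(np.array(q))
E
```

```text
[ 442.93 -315.89   21.06] 98.92767179671375 16.1667 58.96455484068999 [-0.1  -0.18 -0.78] [ 0.16 -0.1   0.01]
[ 6.04 45.13 51.5   0.24] 0.006302183028310537
[ 5.5  45.46 54.03  0.26] 0.007024726364761591
[ 48.     0.01 -23.5    0.2 ]
[ 45.     0.01 -23.75   0.25]
[ 51.     0.02 -23.47  -0.2 ]
[ 42.     0.03 -24.27   0.4 ]
```

carry_out(rows=[[1.5,0.2,0,0],[3,0.5,-0.5,0],[4.5,0.7,-1,0],[4.5,0.7,-1.7,0],[4.5,0.7,-1.7,0]])

```text
time: 16.73
tool_pos: [446.3, -315.0, 19.2]
tcp_rot: [-2.764, 1.557, -1.037]
contact_force: [-0.8, 0.3, -1.0]
grip_width: 58.6
```

carry_out(rows=[[0,0,0,0],[0,0,0,0],[0,0,0,0]], hand=64)

```text
time: 16.98
tool_pos: [446.3, -315.1, 19.3]
tcp_rot: [-2.756, 1.557, -1.03]
contact_force: [0.1, -0.0, 0.3]
grip_width: 63.8
```

```bash
python3 - <<'E'
from h import *
o,R,h=tool();print(o["tool_pos"],h,o["time"],o["grip_width"],o["contact_force"],o["moment"])
for g in((6,44,50),(5,45,60)):
    x,f,w,_=tiltfit(g,h-90,225);print(x,f)
r,w=leverscan(h-90)
for q in r: print(np.array(q))
E
```

```text
[ 446.32 -315.12   19.31] 98.9079504054 16.9833 63.80570665920965 [ 0.1  -0.    0.27] [ 0.1  -0.16 -0.03]
[ 6.61 40.23 49.44 -0.07] 0.006089894566684961
[ 2.61 46.97 60.7  -0.3 ] 0.02968197874724865
[ 54.     0.01 -19.03  -0.08]
[ 57.     0.01 -19.42  -0.2 ]
[ 51.     0.02 -18.96   0.05]
[ 48.     0.04 -19.22   0.46]
```

The tub leans on the console at about 52° and stays put with the fingers open. I'll regrip higher on the tub so it clears the gripper body, then roll it up again.

carry_out(rows=[[0,0,0,0],[0,0,0,0],[0,0,5,0],[2,0.3,12,0],[4.2,0.7,19.6,0],[4.2,0.7,19.6,0],[4.2,0.7,19.6,0]], hand=76)

```text
time: 17.72
tool_pos: [451.1, -314.7, 39.8]
tcp_rot: [-2.722, 1.555, -0.995]
contact_force: [-0.1, -0.0, -1.0]
grip_width: 76.5
```

carry_out(rows=[[0,0,0,0],[0,0,0,0],[0,0,0,0],[0,0,0,0],[0,0,0,0]], hand=58.5)

```text
time: 18.13
tool_pos: [451.0, -314.6, 39.6]
tcp_rot: [-2.728, 1.556, -1.001]
contact_force: [-0.8, 0.3, 0.5]
grip_width: 58.8
```

```bash
python3 - <<'E'
from h import *
o,R,h=tool();print(o["tool_pos"],h,o["time"],o["grip_width"],o["contact_force"],o["moment"])
for g in((1,44,50),(1,45,56)):
    x,f,w,_=tiltfit(g,h-90,225);print(x,f)
r,w=leverscan(h-90)
for q in r: print(np.array(q))
E
```

```text
[ 450.98 -314.56   39.6 ] 98.9238854607377 18.1333 58.81356631815036 [-0.81  0.3   0.53] [ 0.23 -0.05 -0.02]
[ 2.07 40.24 48.58  0.13] 0.006919192615896463
[ 2.05 40.45 48.71  0.09] 0.006893939338624477
[ 51.     0.03 -18.59   0.34]
[ 48.     0.04 -18.77   0.26]
[ 54.     0.05 -18.82   0.04]
[ 45.     0.08 -18.94   0.51]
```

carry_out(rows=[[0,0,-0.5,0],[-4,-0.6,0,0],[-8,-1.3,0.5,0],[-12,-1.9,0.4,0],[-16,-2.5,0,0],[-20,-3.2,-0.7,0],[-24,-3.8,-1.6,0],[-28,-4.4,-2.9,0],[-32,-5,-4.4,0],[-36,-5.7,-6.3,0],[-39.5,-6.2,-8.2,0],[-39.5,-6.2,-8.4,0]])

```text
time: 19.28
tool_pos: [413.5, -321.9, 34.7]
tcp_rot: [-2.588, 1.549, -0.862]
contact_force: [1.8, 6.7, 28.1]
grip_width: 58.6
```

```bash
python3 - <<'E'
from h import *
o,R,h=tool();print(o["tool_pos"],h,o["time"],o["grip_width"],o["contact_force"],o["moment"])
for g in((10,40,88),(6,42,60)):
    x,f,w,_=tiltfit(g,h-90,225);print(x,f)
cv2.imwrite("pics/w7.png",w[:,:,::-1])
E
```

```text
[ 413.48 -321.88   34.74] 98.8778962266474 19.2833 58.62972195306406 [ 1.82  6.68 28.07] [ 1.66 -0.53  0.09]
[ 7.03 46.2  59.32  0.46] 0.03317217528820038
[ 8.5  40.97 57.78 -0.08] 0.008195619098842144
```

View pics/w7.png

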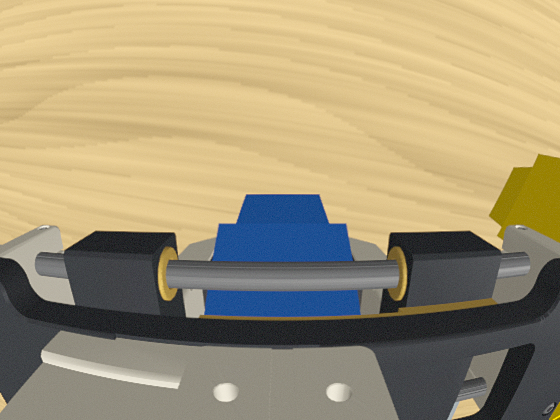

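The tub is at about 58°, and the foot slid a little under too firm a grip. The fingers are now behind the foot edge, so easing the grip and carrying on should tip it over.

carry_out(rows=[[0,0,1,0],[-3,-0.5,1,0],[-6,-0.9,0.8,0],[-9,-1.4,0.4,0],[-12,-1.9,0,0],[-15,-2.4,-0.6,0],[-18,-2.8,-1.4,0],[-21,-3.3,-2.4,0],[-24,-3.8,-3.6,0],[-27,-4.3,-5,0],[-30,-4.7,-6.5,0],[-30,-4.7,-7,0]], hand=58.95)

```text
time: 20.38
tool_pos: [382.7, -326.7, 27.6]
tcp_rot: [-2.624, 1.55, -0.898]
contact_force: [-2.9, -0.3, 5.4]
grip_width: 58.6
```

```bash
python3 - <<'E'
from h import *
o,R,h=tool();print(o["tool_pos"],h,o["time"],o["grip_width"],o["contact_force"],o["moment"])
for g in((12,40,88),(10,42,70),(8,42,60)):
    x,f,w,_=tiltfit(g,h-90,235);print(x,f)
cv2.imwrite("pics/w8.png",w[:,:,::-1])
E
```

```text
[ 382.75 -326.71   27.61] 98.88404704600924 20.3833 58.56494660252047 [-2.87 -0.26  5.42] [0.13 0.36 0.02]
[13.67 46.45 80.14  0.26] 0.05022276192903519
[15.79 40.57 79.6  -0.09] 0.024827023968100548
[18.94 34.42 76.57 -0.21] 0.02268124930560589
```

Tilt is about 79°, past the balance point. Releasing now lets it settle flat.

carry_out(rows=[[0,0,0,0],[0,0,0,0],[0,0,0,0],[0,0,0,0]], hand=66)

```text
time: 20.87
tool_pos: [383.5, -326.6, 27.7]
tcp_rot: [-2.605, 1.55, -0.879]
contact_force: [1.0, -0.1, -0.4]
grip_width: 65.8
```

carry_out(rows=[[0,0,0,0],[0,0,20,0],[0,0,50,0],[0,0,85,0],[0,0,120,0],[0,0,120,0],[0,0,120,0]], hand=91.8)

```text
time: 21.45
tool_pos: [384.3, -327.4, 149.5]
tcp_rot: [-2.599, 1.545, -0.873]
contact_force: [-1.1, 0.1, -0.8]
grip_width: 91.8
```

```bash
python3 - <<'E'
from h import *
o,R,h=tool();print(o["tool_pos"],h,o["time"],o["grip_width"],o["contact_force"])
w=capture("wrist");s=capture("side")
mm=cv2.inRange(cv2.cvtColor(s,cv2.COLOR_RGB2HSV),*BL)
a=cv2.resize(s[90:290,260:480],(400,364),interpolation=cv2.INTER_CUBIC)
b=cv2.resize(w[100:420,100:460],(400,364),interpolation=cv2.INTER_CUBIC)
cv2.imwrite("pics/p9.png",np.hstack([a,b])[:,:,::-1])
cv2.imwrite("pics/w9.png",w[:,:,::-1])
E
```

```text
[ 384.31 -327.39  149.55] 98.89590981622852 21.45 91.79787455255197 [-1.07  0.1  -0.79]
```

View pics/p9.png

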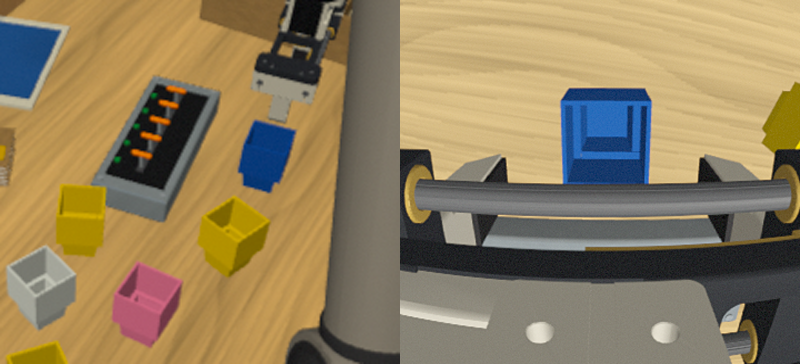

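The blue tub stands upright (side crop (268,155)) and all toggles are still on. Next I'll fit its pose from the side and wrist views.

```bash
cat >> h.py <<'E'
def wfit(x0,rows,s=3):
    o,R,h=tool();im=capture("wrist")
    m=cv2.inRange(cv2.cvtColor(im,cv2.COLOR_RGB2HSV),*BL);m[rows:]=0;m=cv2.morphologyEx(m,cv2.MORPH_CLOSE,np.ones((5,5)))>0
    def c(x):
        Rr,t=upright(x);k=np.zeros((420*s,560*s),np.uint8)
        for q in TUB:
            q=wproj(q@Rr.T+t,o,R);cv2.fillConvexPoly(k,np.round((cv2.convexHull(q.astype(np.float32))+.5)*s).astype(np.int32),1)
        k=cv2.resize(k.astype(np.float32),(560,420),interpolation=cv2.INTER_AREA);k[rows:]=0
        return np.abs(k-m).sum()/m.sum()
    b=minimize(c,x0,method="Nelder-Mead",options=dict(initial_simplex=np.vstack([x0,np.array(x0)+np.diag([5,5,5])]),xatol=.05,fatol=1e-4))
    return b.x,b.fun
E
python3 - <<'E'
from h import *
S=capture("side");T=capture("top")
m=blob(S,*BL,(260+268/400*220,90+155/364*200));print(m.sum())
print("side",fit(TUB,upright,[398,-324,9],{"side":m},(6,6,6)))
print("wrist",wfit([398,-324,9],255))
mt=blob(T,*BL,(415,275));print(mt.sum(),np.argwhere(mt).mean(0))
E
```

```text
804.0
side (array([ 393.33, -324.57,   11.4 ]), np.float64(0.08193407952785492))
wrist (array([ 391.99, -326.05,    9.03]), np.float64(0.01811594159706779))
113.0 [274.24 431.31]
```

carry_out(rows=[[8.2,1.9,0,0],[8.2,1.9,-25,0],[8.2,1.9,-60,0],[8.2,1.9,-90,0],[8.2,1.9,-102,0],[8.2,1.9,-104,0],[8.2,1.9,-104,0]])

```text
time: 22.28
tool_pos: [391.0, -323.4, 41.0]
tcp_rot: [-2.609, 1.556, -0.883]
contact_force: [0.5, -0.5, 0.4]
grip_width: 92.3
```

carry_out(rows=[[0,0,0,0],[0,0,0,0],[0,0,0,0],[0,0,0,0],[0,0,0,0],[0,0,0,0]], hand=50)

```text
time: 22.78
tool_pos: [391.3, -323.8, 41.6]
tcp_rot: [-2.609, 1.554, -0.883]
contact_force: [-0.9, -0.5, 3.0]
grip_width: 58.5
```

carry_out(rows=[[0,0,20,0],[0,0,55,0],[0,0,90,0],[0,0,115,0],[0,0,115,0],[0,0,115,0]])

```text
time: 23.28
tool_pos: [391.7, -324.2, 157.8]
tcp_rot: [-2.6, 1.551, -0.873]
contact_force: [-0.2, 0.1, -1.8]
grip_width: 58.8
```

```bash
python3 - <<'E'
from h import *
o,R,h=tool();print(o["tool_pos"],h,o["time"],o["grip_width"],o["contact_force"],o["joint_positions"])
im=capture("wrist");cv2.imwrite("pics/w10.png",im[:,:,::-1])
for g in((0,135,90),(0,135,80)):
    x,f,w,_=tiltfit(g,h-90,250);print(x,f)
E
```

```text
[ 391.71 -324.16  157.83] 98.8958302319834 23.2833 58.84929129587746 [-0.17  0.09 -1.81] [-0.84  0.37  1.69 -0.    1.06 -2.57]
[ -0.15 153.92  89.58   0.39] 0.006805498618632555
[ -0.08 152.7   89.51   0.29] 0.006684512365609407
```

The tub is held upright and centred. I'll carry it near the white tub and turn it to match, pausing offset so the wrist camera sees the white one.

carry_out(rows=[[7,10,0,-1],[24,33,0,-3],[42,59,0,-6],[60,84,0,-9],[78,109,0,-12],[96,134,0,-15],[114,160,0,-18],[132,185,0,-21],[150,210,0,-24],[168,235,0,-27],[186,261,0,-29.6],[204,286,0,-29.6],[220,309,0,-29.6],[232,325,0,-29.6],[236,331,0,-29.6],[236,331,0,-29.6],[236,331,0,-29.6]])

```text
time: 24.85
tool_pos: [625.7, 7.6, 153.7]
tcp_rot: [-2.822, 1.557, -1.612]
contact_force: [-0.4, -0.6, -1.1]
grip_width: 58.6
```

```bash
cat >> h.py <<'E'
def wsil(x,o,R,s=3):
    Rr,t=upright(x);k=np.zeros((420*s,560*s),np.uint8)
    for q in TUB:
        q=wproj(q@Rr.T+t,o,R);cv2.fillConvexPoly(k,np.round((cv2.convexHull(q.astype(np.float32))+.5)*s).astype(np.int32),1)
    return cv2.resize(k.astype(np.float32),(560,420),interpolation=cv2.INTER_AREA)
E
python3 - <<'E'
from h import *
o,R,h=tool();print(o["tool_pos"],h,o["time"],o["grip_width"],o["contact_force"])
x,f,im,_=tiltfit((0,155,90),h-90,240);print("blue rel tcp (heading,h,tilt,lat)",x,f,"dir",h-90)
hs=cv2.cvtColor(im,cv2.COLOR_RGB2HSV)
g=(525.1,46.1,-20.7)
roi=cv2.dilate((wsil(g,o,R)>.5).astype(np.uint8),np.ones((15,15)))
m=(cv2.inRange(hs,(0,0,90),(179,45,255))>0)&(roi>0);m=cv2.morphologyEx(m.astype(np.uint8),cv2.MORPH_CLOSE,np.ones((5,5)))
n,l,s,c=cv2.connectedComponentsWithStats(m);m=(l==1+np.argmax(s[1:,4])).astype(np.float32);print(m.sum(),wsil(g,o,R).sum())
c=lambda x:np.abs(wsil(x,o,R)-m).sum()/m.sum()
b=minimize(c,g,method="Nelder-Mead",options=dict(initial_simplex=np.vstack([g,np.array(g)+np.diag([4,4,4])]),xatol=.05,fatol=1e-4));print("white",b.x,b.fun)
v=im.copy();edges(TUB,*upright(b.x),v,"wrist",o,R);v[m>0]=v[m>0]//2+np.array([0,100,0],np.uint8);cv2.imwrite("pics/w11.png",v[:,:,::-1])
E
```

```text
[625.66   7.62 153.7 ] 69.31811372799278 24.85 58.6102708076761 [-0.42 -0.63 -1.11]
blue rel tcp (heading,h,tilt,lat) [ -0.26 151.57  89.64   0.31] 0.009809469804167747 dir -20.68188627200722
6939.0 6924.1113
white [523.85  45.81 -21.02] 0.011192776262760162
```

Wrist fit: white (523.9,45.8), yaw -21.0°, consistent with the earlier fit. I'll move over it and lower.

carry_out(rows=[[-20,7.5,0,0],[-50,19,0,0],[-80,30,0,0],[-98,37,0,0],[-101.4,38.2,0,0],[-101.4,38.2,0,0],[-101.4,38.2,0,0],[-101.4,38.2,0,0]])

```text
time: 25.57
tool_pos: [525.4, 44.3, 154.4]
tcp_rot: [-2.685, 1.557, -1.477]
contact_force: [-0.9, -0.1, -0.8]
grip_width: 59.0
```

```bash
python3 - <<'E'
from h import *
o,R,h=tool();print(o["tool_pos"],h,o["time"],o["grip_width"],o["contact_force"],np.degrees(np.arccos(-R[2,0])))
E
```

```text
[525.4   44.34 154.36] 69.20134296748296 25.5667 59.023543700243586 [-0.87 -0.15 -0.81] 0.806640258589082
```

carry_out(rows=[[-1.1,1.5,0,0],[-1.1,1.5,-10,0],[-1.1,1.5,-20,0],[-1.1,1.5,-28,0],[-1.1,1.5,-28,0]])

```text
time: 25.98
tool_pos: [522.9, 45.8, 123.6]
tcp_rot: [-3.021, 1.557, -1.814]
contact_force: [-0.4, -0.2, -1.5]
grip_width: 58.8
```

carry_out(rows=[[0,0,-5,0],[0,0,-10,0],[0,0,-15,0],[0,0,-20,0],[0,0,-24,0],[0,0,-28,0],[0,0,-28,0]])

```text
time: 26.57
tool_pos: [522.5, 45.8, 94.9]
tcp_rot: [-3.104, 1.556, -1.896]
contact_force: [-0.6, 0.5, -1.7]
grip_width: 58.7
```

carry_out(rows=[[1.6,0,0,0],[1.6,0,-1,0],[1.6,0,-2,0],[1.6,0,-3,0],[1.6,0,-3.5,0],[1.6,0,-3.5,0]])

```text
time: 27.07
tool_pos: [524.6, 45.9, 91.8]
tcp_rot: [-3.017, 1.557, -1.81]
contact_force: [1.0, 0.5, 2.3]
grip_width: 59.0
```

carry_out(rows=[[0,0,-0.7,0],[0,0,-1.2,0],[0,0,-1.2,0]])

```text
time: 27.32
tool_pos: [525.0, 46.3, 91.6]
tcp_rot: [-2.912, 1.558, -1.704]
contact_force: [-1.6, 1.9, 8.1]
grip_width: 58.8
```

carry_out(rows=[[0,0,0,0],[0,0,0,0],[0,0,0,0],[0,0,0,0]], hand=68)

```text
time: 27.65
tool_pos: [524.8, 46.3, 91.4]
tcp_rot: [-2.958, 1.557, -1.75]
contact_force: [0.0, -1.1, 0.4]
grip_width: 67.8
```

carry_out(rows=[[0,0,0,0],[0,0,0,0],[0,0,25,0],[0,0,60,0],[0,0,90,0],[0,0,90,0],[0,0,90,0]], hand=91.8)

```text
time: 28.23
tool_pos: [525.7, 46.2, 182.9]
tcp_rot: [-2.662, 1.557, -1.454]
contact_force: [-0.4, -0.2, -0.3]
grip_width: 91.9
```

```bash
cat > chk.py <<'E'
from h import *
o,R,h=tool();print(o["tool_pos"],h,o["time"],o["grip_width"],o["contact_force"],o["joint_positions"])
S=capture("side");cv2.imwrite("pics/s12.png",S[:,:,::-1])
# blue over white: joint fit of blue (height free) on the side picture
hs=lambda x:(Ro.from_euler("z",x[2],degrees=True).as_matrix(),np.array([x[0],x[1],x[3]]))
m=blob(S,*BL,(288,215));print(m.sum())
UP=[TUB[1]]  # only the straight part shows
print(fit(UP,hs,[524,46,-20.7,90],{"side":m},(4,4,4,4)))
E
python3 - <<'E'
from chk import *
v=cv2.resize(S[130:290,200:440],(600,400),interpolation=cv2.INTER_CUBIC)
cv2.imwrite("pics/s12c.png",v[:,:,::-1])
E
```

```text
[525.71  46.2  182.93] 69.18768726857024 28.2333 91.86523854551425 [-0.36 -0.24 -0.31] [-0.05  0.39  1.59 -0.01  1.17 -1.25]
1154.0
(array([525.79,  46.19, -22.06,  89.23]), np.float64(0.057192374020814896))
```

View pics/s12c.png

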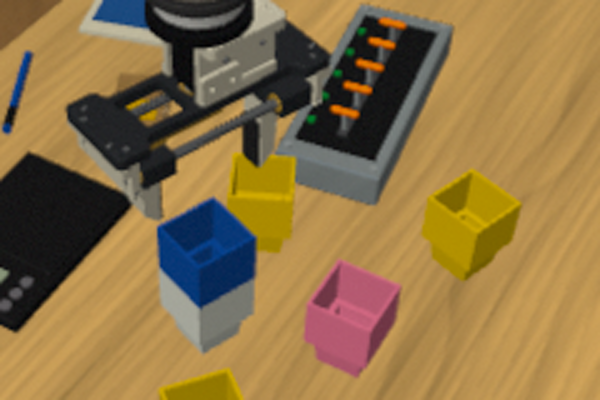

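The wrist force, the side fit (blue mid 89 mm high, 525.8/46.2) and the picture all agree: the blue tub is nested squarely. Next is the toggle drag, starting with shut fingers over the console's first end.

carry_out(rows=[[0,-10,5,-5],[0,-35,5,-12],[-1,-65,5,-19],[-1,-95,5,-26],[-2,-125,5,-33],[-2,-155,5,-40],[-3,-185,5,-47],[-3.7,-210,0,-54],[-3.7,-221.7,-20,-60.2],[-3.7,-221.7,-40,-60.2],[-3.7,-221.7,-60,-60.2],[-3.7,-221.7,-80,-60.2],[-3.7,-221.7,-90,-60.2],[-3.7,-221.7,-90,-60.2],[-3.7,-221.7,-90,-60.2]], hand=0)

```text
time: 29.53
tool_pos: [520.5, -175.2, 90.6]
tcp_rot: [-3.032, 1.556, -2.875]
contact_force: [1.2, 0.6, 0.5]
grip_width: 1.0
```

```bash
python3 - <<'E'
from h import *
o,R,h=tool();print(o["tool_pos"],h,o["time"],o["grip_width"],o["contact_force"])
C=np.array([540.5,-298,0]);q=(o["tool_pos"]-C)@Ro.from_euler("z",9,degrees=True).as_matrix();print("console frame",q,"y from toggle0",q[1]-80)
im=capture("wrist");cv2.imwrite("pics/w13.png",im[:,:,::-1])
hs=cv2.cvtColor(im,cv2.COLOR_RGB2HSV);m=cv2.inRange(hs,(4,170,150),(14,255,255));n,l,s,c=cv2.connectedComponentsWithStats(m)
print([(c[i],s[i,4]) for i in range(1,n) if s[i,4]>40])
E
```

```text
[ 520.53 -175.17   90.6 ] 8.995366435412246 29.5333 0.979439683695481 [1.21 0.59 0.49]
console frame [ -0.51 124.45  90.6 ] y from toggle0 44.44504491830675
[]
```

carry_out(rows=[[0,0,-10,0],[0,0,-20,0],[0,0,-26,0],[0,0,-26,0],[0,0,-26,0]])

```text
time: 30.0
tool_pos: [520.9, -175.3, 65.1]
tcp_rot: [-2.975, 1.557, -2.818]
contact_force: [-0.1, -0.4, 0.0]
grip_width: 0.6
```

carry_out(rows=[[0.8,-5,-1,0],[2,-13,-1,0],[3.4,-21.5,-1,0],[4.7,-30,-1,0],[6.1,-38.5,-1,0],[7.4,-47,-1,0],[8.8,-55.5,-1,0],[10.1,-64,-1,0],[11.5,-72.5,-1,0],[12.8,-81,-1,0],[14.2,-89.5,-1,0],[15.5,-98,-1,0]])

```text
time: 31.0
tool_pos: [536.5, -274.2, 64.0]
tcp_rot: [-2.967, 1.557, -2.809]
contact_force: [0.1, 0.0, 0.1]
grip_width: 0.5
```

carry_out(rows=[[1,-6,0,0],[2.2,-14,0,0],[3.5,-22,0,0],[4.8,-30.5,0,0],[6.2,-39,0,0],[7.5,-47.5,0,0],[8.9,-56,0,0],[10.2,-64.5,0,0],[11.6,-73,0,0],[12.9,-81.5,0,0],[14.3,-90,0,0],[15.6,-98.5,0,0],[17,-107,0,0],[18.3,-115.5,0,0],[19.7,-124,0,0],[21,-132.5,0,0],[22.3,-141,0,0],[23.2,-147,0,0],[23.2,-147,0,0]])

```text
time: 32.58
tool_pos: [559.7, -423.0, 64.0]
tcp_rot: [-2.874, 1.557, -2.718]
contact_force: [0.4, -0.9, -0.6]
grip_width: 0.7
```

carry_out(rows=[[0,0,15,0],[0,0,50,0],[0,0,85,0],[-20,-20,120,0],[-45,-40,130,0],[-70,-60,130,0],[-90,-60,130,0],[-90,-60,130,0]])

```text
time: 33.25
tool_pos: [466.1, -484.4, 194.6]
tcp_rot: [-2.899, 1.555, -2.747]
contact_force: [0.6, 0.4, -0.4]
grip_width: 0.5
```

```bash
python3 - <<'E'
from chk import *
T=capture("top")
mw=blob(S,*WH,(283,255));
a=cv2.resize(T[150:290,220:480],(780,420),interpolation=cv2.INTER_CUBIC)
b=cv2.resize(S[130:280,220:400],(216,180),interpolation=cv2.INTER_CUBIC)
c=cv2.resize(S[180:280,250:330],(144,180),interpolation=cv2.INTER_CUBIC)
d=cv2.resize(T[80:280,90:350],(234,180),interpolation=cv2.INTER_AREA)
o=np.zeros((600,780,3),np.uint8);o[:420]=a;o[420:,:216]=b;o[420:,220:364]=c;o[420:,370:604]=d
cv2.imwrite("pics/f.png",o[:,:,::-1])
E
```

```text
[ 466.05 -484.4   194.59] 8.737419949208451 33.25 0.5471311599574215 [ 0.58  0.37 -0.35] [-0.91  0.65  1.11 -0.02  1.39 -1.06]
1155.0
(array([525.79,  46.19, -22.06,  89.23]), np.float64(0.05627705529332161))
```

View pics/f.png

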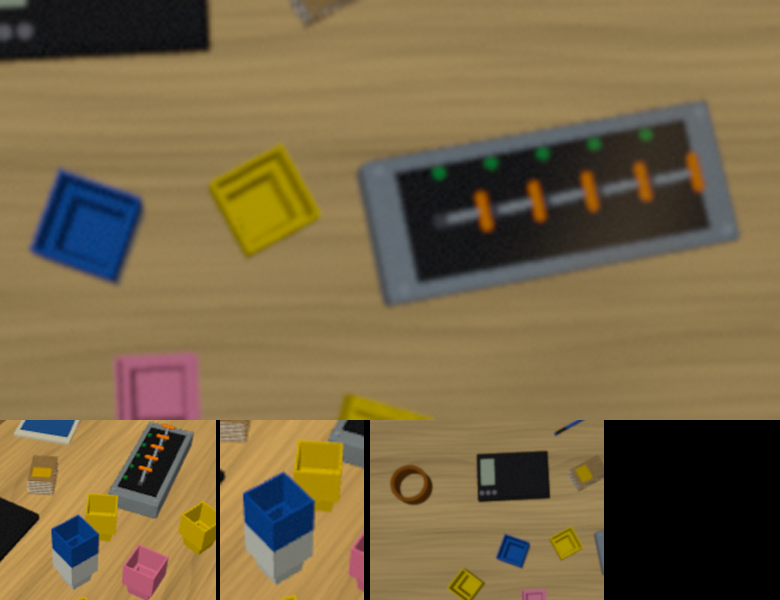

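All five toggles lie over in the off direction, with the bars at x = 485, 537, 590, 643 and 695 in the crop. The blue tub is nested in the white one, and the scale, packs and tape look unmoved. Handing in.

```bash
python3 -c "
from plant import *
print(close_job())"
```

```text
the job is handed in; nothing more can be done
None
```

I handed the job in at about 33 s of the 72 s. No verdict was reported, so the outcome rests on my own checks.

**What I did**
- **Standing the tub:** I levered the blue tub up on the console's fixed edge, regripped it there and rolled it upright on its foot edge. I let go of it and saw it standing with all toggles still on.
- **Nesting:** I took it from above, turned it to match the white tub and lowered it until I felt about 8 N of contact. Then I released it.
- **Toggles:** I pushed the five toggles over in one low pass, tips about 24 mm above the console face. The pass was sent as two move calls, with a brief stop near the middle and no lift.

**Last checks**
- **Nest:** The side-camera fit put the blue tub at (525.8, 46.2), 89.2 mm high. The white tub measured about (524–525, 46) before nesting, so the fit agrees with the tub being fully home. It did not change after the drag.
- **Toggles:** The top picture shows all five lying over, evenly spaced.
- **Bystanders:** The scale, packs and tape look unmoved. I checked these by eye only.
- **Robot:** It is clear of everything, with contact force near zero.

**What went wrong on the way**
- Lifting the tub near its mouth, and easing the grip to let it swing, did not work. The tub slipped about 10 mm back onto the bench.
- The first roll-up stalled because the tub's mouth met the gripper body. I leaned the tub on the console and regripped it higher.
- The wrist-camera tilt estimates disagreed by up to 10° while only the foot was in view.

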